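# Set out the blue glass for cold finishing

## Robot

A 7-joint arm with a two-finger parallel gripper is mounted at the origin on the work surface. World frame = base frame: x ahead of the robot, y to its left, z up, the work surface at z = 0. Lengths are in m, angles in rad, forces in N, time in s.
With the tool pointing down it reaches from about 0.35 to 0.9 m from the base axis. Payload 8.1 kg.
Tool frame: the origin (TCP) lies at the centre of the arm's flange, where the gripper is bolted on; the fingertips stand 178 mm ahead of it and the grasp point (between the pads) lies 159 mm ahead of it; z points along the fingers, y is the line along which they close (so a half turn about z gives the same grasp; the last joint's range is limited). The gripper opens to 92 mm and grips with 3 to 60 N. Pads are 19 mm wide; open, the fingers measure 130 mm over their backs; the gripper's body (75 mm by 190 mm) begins 47 mm behind the grasp point.
Start: joints at [1.196, 0.434, 0.025, 1.573, -0.012, 1.134, -0.075], TCP at [0.168, -0.602, 0.405] pointing down, gripper open.
Joint ranges: [-2.62, 2.62], [-0.44, 2.09], [-1.27, 1.32], [0.08, 2.57], [-1.32, 4.46], [0.12, 2], [-2.74, 2.74]. Speed limits (rad/s): [2.22, 2.22, 3.01, 3.01, 3.14, 3.14, 3.14].

## Interface

Orientations are given as a rotation vector (axis times angle).
In Python, from cell import arm gives the robot as it stands. The module is installed in compiled form; this text tells all that it offers.
- The arm moves only by the shell command python3 -m inch 'ROWS' [FORCE]. ROWS is text: rows parted by semicolons, each of 5 numbers parted by spaces: the shift along the tool's x, y, z in m, then the turn about the tool's z in rad, then the finger opening in m, from 0 to 0.0918. In form: x y z roll fingers; .... A call has 1 to 5 rows; each row is the pose to reach, as a shift and turn from the pose commanded when the call began, along the tool's axes at that moment; what a row does not reach only later rows make up. A row lasts 1/10 s, in which the tool goes at most 50 mm and 8.59 degrees, less where a joint would pass 70% of its speed; a pose out of reach is approached as far as the arm can. A call with a gripper value outside its range is refused whole. The fingers move at their own pace and stop on an object; FORCE is the grip in N (left out, the last holds). Time passes only in rows, so rows that repeat a pose let the fingers close. It gives the time, the measured TCP pose, the force, the opening and the grip force at its end, in the units of the state.
- arm.observe(): the state, without advancing time (a new reading comes with each control period).
- arm.get_image(name): name is "side" or "top" or "wrist"; returns the picture (420x560x3 uint8, red, green, blue); there is no depth.
- arm.get_calibration(name): a dict with "intrinsics" (3x3 intrinsics, pixels), "pose" (4x4, takes a point from camera to world coordinates). Camera axes: x right, y up, looking along -z (the intrinsics and any distortion apply to the point x, -y, -z); pixel columns grow to the right and rows downward; lengths in m; the calibration is good to about 2 mm. A picture is of the moment at which its call begins: read the wrist's pose just before it. get_calibration takes no time and is no camera call; for the wrist camera it gives the pose at the moment of the call.
- arm.sign_off(): hands the job in; it is judged then, once.
Trained networks look in the newest picture that a camera, given by its name, has taken for a name from the list of things; names that differ only in an ending like _2 or _b are one class to them, and where a whole thing is asked for, a point or a joint stands for the part that bears it (a point fixed in the world has none). Each returns a list of dicts, best first, with "conf" (0 to 1); they miss things now and then, are a little off and sometimes report something else, mostly with a low value. They report only what shows in the picture. A call takes as long as a camera call. They do not tell look-alikes from the thing itself.
- arm.look_for(camera, query): "point" ([row, column] in pixels, amid what is visible of it).
- arm.silhouettes(camera, query): "region" (420x560 bool, what is visible of it) and "point" ([row, column] in pixels, amid what is visible of it).
- arm.place_of(camera, query): "point" ([row, column] in pixels: a listed point, or the origin of a listed thing).
The state is a dict: "clock": time; "joints": joint angles; "dq": joint speeds; "joint_efforts": joint torques, N m; "position": TCP position; "ee_rot": TCP orientation; "force": force on the tool from outside, world axes, zero at the start; "ft_torque": the same for the moment, N m; "width": opening from 0.0 (shut) to 1.0 (fully open); "gripper_force": force on a finger pad.
Only numpy, scipy, OpenCV 4.12 (cv2) and the standard library are available. Lean on these libraries where they do the work, as an engineer would, in place of code of your own. Each camera call takes 0.05 s, during which the arm holds its last target. There are 200 camera calls.

## Task

Set the four blue glass pieces out for finishing: stand each blue globe upright in the cork nest of its own size (small in small, medium in medium, large in large), and lower the blue barrel into the red slotted cradle until both ends of its axle rest on the slot floors. It is glass, so set it down gently, without dropping or toppling any piece, and leave the amber and green globes where they are.

Things in the scene. Friction and masses are not known exactly. Their poses are not given: they have to be found in the camera images.
- globe_small_mid (a point): small blue glass globe, loose, standing upright: flat foot 36 mm across, round belly 56 mm across at its widest, then a straight round neck 26 mm in diameter that runs from 42 mm above the foot to the top at 84 mm (grasp it by the neck from above). The point lies on its axis, half-way up (42 mm above its foot); z points up along the neck.
- globe_medium_mid (a point): medium blue glass globe, loose, standing upright: flat foot 56 mm across, round belly 80 mm across at its widest, then a straight round neck 26 mm in diameter that runs from 56 mm above the foot to the top at 98 mm (grasp it by the neck from above). The point lies on its axis, half-way up (49 mm above its foot); z points up along the neck.
- globe_large_mid (a point): large blue glass globe, loose, standing upright: flat foot 76 mm across, round belly 104 mm across at its widest, then a straight round neck 26 mm in diameter that runs from 70 mm above the foot to the top at 112 mm (grasp it by the neck from above). The point lies on its axis, half-way up (56 mm above its foot); z points up along the neck.
- barrel_mid (a point): blue glass barrel on a steel axle, loose: eight-sided, 46 mm across its flats, 60 mm long, lying on one flat, so that two upright flats can be pinched from above. The round axle, 10 mm thick and 130 mm long, sticks out 35 mm at each end; both ends are alike. The point is its centre (23 mm above the bench at the start); x runs along the axle.
- nest_small: small round cork nest, fixed to the bench, for the small blue globe: a ring 72 mm across outside, 52 mm inside, rim 14 mm high, with a cork floor 4 mm thick on which the globe's foot stands. Origin at the centre of its underside, on the bench; z up.
- nest_medium: medium round cork nest, fixed to the bench, for the medium blue globe: a ring 92 mm across outside, 72 mm inside, rim 14 mm high, with a cork floor 4 mm thick on which the globe's foot stands. Origin at the centre of its underside, on the bench; z up.
- nest_large: large round cork nest, fixed to the bench, for the large blue globe: a ring 112 mm across outside, 92 mm inside, rim 14 mm high, with a cork floor 4 mm thick on which the globe's foot stands. Origin at the centre of its underside, on the bench; z up.
- cradle_seat (a point): fixed cradle for the barrel: steel base plate 112 x 70 x 6 mm with two red forks, 10 mm thick, 82 mm clear between. Each fork's slot is open at the top: 13 mm wide, floor 40 mm above the bench, straight for 12 mm, then flaring to a 48 mm mouth 73 mm above the bench. The point is the barrel's centre when seated: midway between the forks, 45 mm above the bench. x runs from fork to fork, z up.
- globe_amber_mid (a point): medium amber glass globe, loose, standing upright: flat foot 56 mm across, round belly 80 mm across at its widest, then a straight round neck 26 mm in diameter that runs from 56 mm above the foot to the top at 98 mm (grasp it by the neck from above). The point lies on its axis, half-way up (49 mm above its foot); z points up along the neck. To be left alone.
- globe_green_mid (a point): small green glass globe, loose, standing upright: flat foot 36 mm across, round belly 56 mm across at its widest, then a straight round neck 26 mm in diameter that runs from 42 mm above the foot to the top at 84 mm (grasp it by the neck from above). The point lies on its axis, half-way up (42 mm above its foot); z points up along the neck. To be left alone.
Not all that is in view belongs to the job. What is shaped like the part that bears barrel_mid but black or yellow is not meant. There is more than one size of the part that bears cradle_seat; the job needs the larger.

How it is judged:
At the end, for the whole second after the job is handed in: Each blue globe stands upright (0.1 rad) on the floor of the nest of its size, within 13 mm of its centre; the barrel's axle lies on both slot floors, centred within 13 mm along it, aligned within 0.06 rad; all are at rest; the amber and green globes are within 25 mm of their starts (horizontal distance between globe_small_mid and nest_small below 0.013 m and z of globe_small_mid in the frame of nest_small between 0.043 and 0.05 m and angle between each of globe_small_mid, globe_medium_mid, globe_large_mid, globe_amber_mid, globe_green_mid's own z axis and vertical below 0.1 rad and horizontal distance between globe_medium_mid and nest_medium below 0.013 m and z of globe_medium_mid in the frame of nest_medium between 0.05 and 0.057 m and horizontal distance between globe_large_mid and nest_large below 0.013 m and z of globe_large_mid in the frame of nest_large between 0.057 and 0.064 m and x of barrel_mid in the frame of cradle_seat between -0.013 and 0.013 m and y of barrel_mid in the frame of cradle_seat between -0.005 and 0.005 m and z of barrel_mid in the frame of cradle_seat between -0.004 and 0.003 m and angle between the x axis of barrel_mid and the x axis of cradle_seat, either way round below 0.06 rad and linear speed of each of globe_small, globe_medium, globe_large, barrel below 0.02 m/s and angular speed of each of globe_small, globe_medium, globe_large, barrel below 0.3 rad/s and distance of each of globe_amber_mid, globe_green_mid from where it was at the start of the episode below 0.025 m); the robot touches nothing.
It fails at once if a blue globe is toppled (angle between any of globe_small_mid, globe_medium_mid, globe_large_mid's own z axis and vertical above 0.7 rad).
It fails at once if a blue piece is dropped or thrown: faster than 0.7 m/s out of the fingers, a fall of some 25 mm ((linear speed of globe_small above 0.7 m/s and contact force between globe_small and the fingers below 0.1 N) or (linear speed of globe_medium above 0.7 m/s and contact force between globe_medium and the fingers below 0.1 N) or (linear speed of globe_large above 0.7 m/s and contact force between globe_large and the fingers below 0.1 N) or (linear speed of barrel above 0.7 m/s and contact force between barrel and the fingers below 0.1 N)).
It fails at once if the amber or green globe is moved more than 25 mm (distance of any of globe_amber_mid, globe_green_mid from where it was at the start of the episode above 0.025 m).
It also fails if it takes over 125 s, if anything falls off the work surface, if the arm or the gripper's body presses on something with over 40 N, if the wrist force passes 120 N, or if a joint passes its speed limit or range.

## Working session

There is one attempt and no reset: what is moved stays moved. The work goes in short steps, Python scripts to look and compute and a shell command to move; the robot and the scene stay as the last step left them, time stands still between calls to the robot, and variables do not carry over. Pictures are saved under pics/ and viewed, at most 14 in all, crops included, and the job is handed in when it is done.

```bash
mkdir -p pics; python3 - <<'E'
from cell import arm
import cv2,numpy as np
s=arm.observe();print(s)
for n in("top","side"):
    im=arm.get_image(n);cv2.imwrite(f"pics/{n}0.png",im[:,:,::-1]);c=arm.get_calibration(n);print(n,c["intrinsics"],c["pose"],c.keys())
E
```

```text
{'clock': 0.0, 'joints': array([ 1.19640109,  0.43523089,  0.024965  ,  1.57413031, -0.01160633,
        1.1339851 , -0.07514358]), 'dq': array([ 0.00056825,  0.00082231, -0.00066813,  0.00154113,  0.00123553,
        0.00035126,  0.00070438]), 'joint_efforts': array([-4.76921723e-04, -6.67838788e+01,  9.84767787e-01, -3.14464939e+01,
       -6.05554576e-02,  4.26987663e-02,  1.33655763e-04]), 'position': array([ 0.16769666, -0.60183102,  0.40392689]), 'ee_rot': array([-3.11109573e+00, -4.25239591e-01,  5.53806343e-04]), 'force': array([ 0.21294785,  0.34258035, -0.33455044]), 'ft_torque': array([-0.01086384, -0.00129893, -0.00845446]), 'gripper_force': 0.0, 'width': 1.0030966826650352}
top [[478.45938915   0.         277.45770626]
 [  0.         478.45938915 208.87048012]
 [  0.           0.           1.        ]] [[-0.02900235  0.980365   -0.19504697  0.28817322]
 [-0.99957661 -0.02798882  0.00795093  0.01479027]
 [ 0.00233568  0.19519499  0.98076167  1.53932047]
 [ 0.          0.          0.          1.        ]] dict_keys(['intrinsics', 'pose'])
side [[395.88456712   0.         280.00834222]
 [  0.         395.88456712 211.98804996]
 [  0.           0.           1.        ]] [[-0.98882027  0.08615307 -0.12170503  0.45533323]
 [-0.14843277 -0.49088002  0.85848967  0.92550914]
 [ 0.01421895  0.86695701  0.49818006  0.60077976]
 [ 0.          0.          0.          1.        ]] dict_keys(['intrinsics', 'pose'])
```

View pics/top0.png

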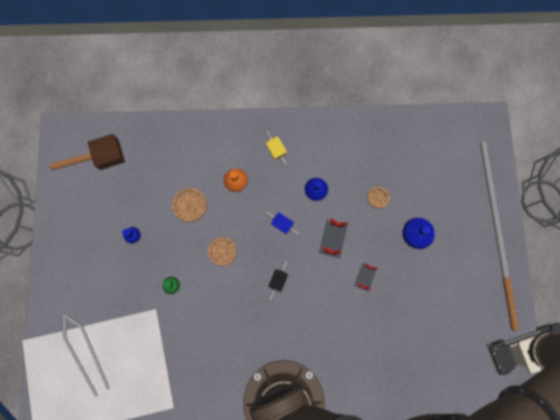

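View pics/side0.png

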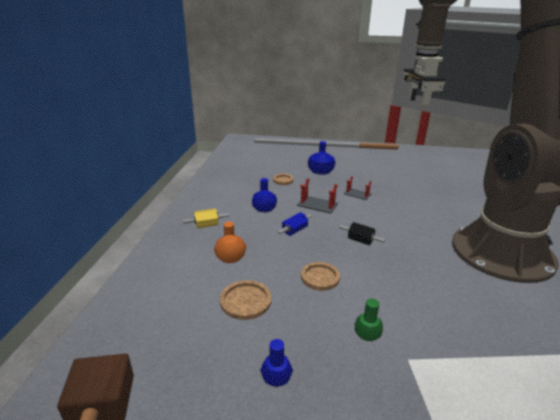

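```bash
cat > h.py <<'E'
from cell import arm
import cv2,numpy as np
from scipy.spatial.transform import Rotation as R
def w(cam,p,z,c=None):
    c=c or arm.get_calibration(cam);K=c["intrinsics"];T=c["pose"]
    d=T[:3,:3]@np.array([(p[1]-K[0,2])/K[0,0],-(p[0]-K[1,2])/K[1,1],-1])
    o=T[:3,3];return (o+d*(z-o[2])/d[2])
def px(cam,P,c=None):
    c=c or arm.get_calibration(cam);K=c["intrinsics"];T=c["pose"]
    q=T[:3,:3].T@(np.asarray(P,float)-T[:3,3]);return np.array([K[1,2]+K[1,1]*q[1]/q[2],K[0,2]-K[0,0]*q[0]/q[2]])
Z=dict(globe_small_mid=.042,globe_medium_mid=.049,globe_large_mid=.056,barrel_mid=.023,nest_small=0,nest_medium=0,nest_large=0,cradle_seat=.045,globe_amber_mid=.049,globe_green_mid=.042)
def tool(P,turn=0):
    "shift in the tool frame from the current TCP to world P"
    s=arm.observe();return R.from_rotvec(s["ee_rot"]).inv().apply(np.asarray(P)-s["position"])
E
python3 - <<'E'
from h import *
np.set_printoptions(precision=4,suppress=True)
for n in("top","side"):
    arm.get_image(n)
    for k,z in Z.items():
        for r in arm.place_of(n,k)[:4]:
            if r["conf"]>.2: print(n,k,round(r["conf"],2),np.round(r["point"]),w(n,r["point"],z)[:2])
E
```

```text
top globe_small_mid 0.77 [236. 130.] [0.5117 0.4683]
top globe_medium_mid 0.73 [186. 314.] [ 0.6567 -0.115 ]
top globe_large_mid 0.61 [235. 420.] [ 0.4861 -0.4422]
top barrel_mid 0.92 [280. 279.] [0.3621 0.0055]
top barrel_mid 0.91 [222. 283.] [ 0.5446 -0.015 ]
top barrel_mid 0.75 [150. 275.] [0.7894 0.0058]
top nest_small 0.9 [199. 379.] [ 0.6193 -0.3329]
top nest_small 0.39 [235. 128.] [0.5211 0.4876]
top nest_medium 0.61 [251. 221.] [0.4611 0.1889]
top nest_large 0.65 [206. 191.] [0.6124 0.2864]
top cradle_seat 0.96 [237. 335.] [ 0.4902 -0.1765]
top cradle_seat 0.95 [277. 364.] [ 0.3635 -0.2585]
top globe_amber_mid 0.69 [181. 236.] [0.6796 0.1335]
side globe_small_mid 0.82 [361. 277.] [0.5207 0.4701]
side globe_small_mid 0.37 [158. 321.] [ 0.502  -0.4643]
side globe_medium_mid 0.97 [192. 266.] [ 0.6518 -0.1372]
side globe_large_mid 0.6 [157. 321.] [ 0.4992 -0.4396]
side barrel_mid 0.92 [225. 297.] [ 0.5388 -0.0078]
side barrel_mid 0.59 [233. 363.] [0.3602 0.0058]
side barrel_mid 0.57 [158. 320.] [ 0.5056 -0.5061]
side barrel_mid 0.56 [216. 207.] [ 0.7997 -0.0111]
side nest_small 0.56 [181. 281.] [ 0.6312 -0.3273]
side nest_medium 0.57 [276. 320.] [0.4621 0.176 ]
side nest_large 0.87 [298. 245.] [0.6223 0.2804]
side cradle_seat 0.64 [183. 362.] [ 0.3575 -0.2622]
side cradle_seat 0.6 [191. 319.] [ 0.4899 -0.1811]
side cradle_seat 0.27 [315. 371.] [0.3574 0.3356]
side globe_amber_mid 0.89 [240. 229.] [0.6944 0.1328]
side globe_green_mid 0.97 [316. 370.] [0.3584 0.3365]
```

The top view shows the blue globes at (189,317) medium, (233,419) large and (235,131) small. The blue barrel is at (223,283), and the large cradle is at (237,334) with the small cradle at (277,366). The nests are at (205,189) large, (251,222) medium and (197,378) small. The side view agrees.

```bash
python3 - <<'E'
from h import *
np.set_printoptions(precision=4,suppress=True)
c=arm.get_calibration("wrist");s=arm.observe()
Rt=R.from_rotvec(s["ee_rot"])
print(c["intrinsics"]);print("cam in tool",Rt.inv().apply(c["pose"][:3,3]-s["position"]));print(Rt.inv().as_matrix()@c["pose"][:3,:3]);print(Rt.as_matrix())
print("to large",tool([.492,-.441,.40]))
E
```

```text
[[293.552    0.     279.6357]
 [  0.     293.552  207.7365]
 [  0.       0.       1.    ]]
cam in tool [0.0701 0.0003 0.0198]
[[-0.001   0.9655  0.2604]
 [ 1.      0.0008  0.0007]
 [ 0.0004  0.2604 -0.9655]]
[[ 0.9633  0.2684 -0.    ]
 [ 0.2684 -0.9633 -0.    ]
 [-0.      0.     -1.    ]]
to large [ 0.3556 -0.0681  0.0047]
```

```bash
python3 -m inch '0.045 -0.009 0 0 0.0918; 0.09 -0.018 0 0 0.0918; 0.135 -0.026 0 0 0.0918; 0.18 -0.035 0 0 0.0918; 0.225 -0.043 0 0 0.0918' 20; python3 -m inch '0.045 -0.009 0 0 0.0918; 0.09 -0.018 0 0 0.0918; 0.13 -0.025 0 0 0.0918; 0.13 -0.025 0 0 0.0918; 0.13 -0.025 0 0 0.0918'
cat >> h.py <<'E'
np.set_printoptions(precision=4,suppress=True)
def near(k,z=None,save=None,cam="wrist"):
    z=Z[k] if z is None else z
    c=arm.get_calibration(cam);im=arm.get_image(cam)
    if save: cv2.imwrite(f"pics/{save}.png",im[:,:,::-1])
    for r in arm.place_of(cam,k)[:4]:
        if r["conf"]>.25: print(k,round(r["conf"],2),np.round(r["point"],1),w(cam,r["point"],z,c))
    return im,c
def blob(im,c,col,ztop,rbelly=None):
    "blobs of a colour: centroid, area"
    h=cv2.cvtColor(im,cv2.COLOR_RGB2HSV);lo,hi=dict(blue=((110,120,40),(130,255,255)),red=((0,130,60),(8,255,255)),cork=((9,70,90),(20,200,255)))[col]
    m=cv2.inRange(h,lo,hi);n,l,st,ce=cv2.connectedComponentsWithStats(m)
    return [(st[i,4],ce[i][::-1],l==i) for i in range(1,n) if st[i,4]>60]
E
python3 - <<'E'
from h import *
im,c=near("globe_large_mid",save="w1")
near("globe_large_mid",cam="top");print(arm.observe()["position"])
E
```

```text
clock: 1.7
position: [0.3744, -0.4992, 0.4049]
ee_rot: [3.112, 0.425, 0.0]
force: [0.7, -1.1, -0.3]
width: 1.001
gripper_force: 0.0
clock: 2.2
position: [0.4925, -0.4404, 0.4044]
ee_rot: [-3.112, -0.429, 0.001]
force: [-0.9, -1.3, -0.6]
width: 1.002
gripper_force: 0.0
globe_large_mid 0.83 [184.3 282.7] [ 0.502  -0.4413  0.056 ]
globe_large_mid 0.91 [231.2 421.7] [ 0.4989 -0.4471  0.056 ]
[ 0.49   -0.4425  0.4049]
```

View pics/w1.png

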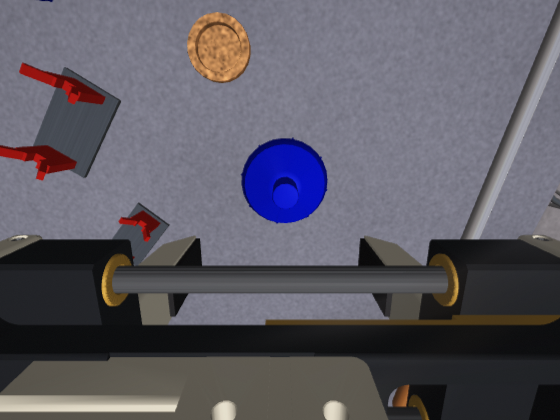

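The wrist view shows the large globe's belly centred near (181,285) with its neck top at about (191,285). The small nest is at (47,219), and the large cradle is at upper left.

```bash
cat >> h.py <<'E'
GH=dict(small=(.028,.021,.084),medium=(.040,.028,.098),large=(.052,.036,.112))
def globe(im,c,size,cam="wrist",near=None,dz=0):
    """fit globe axis: sphere silhouette circle of blue mask + rendered neck"""
    from scipy.optimize import least_squares
    r,zc,zt=GH[size];b=blob(im,c,"blue",0)
    if near is not None: b.sort(key=lambda q:np.hypot(*(q[1]-near)))
    else: b.sort(key=lambda q:-q[0])
    m=b[0][2].astype(np.uint8);area=b[0][0]
    T=c["pose"];cam0=T[:3,3]
    def sil(xy):
        a=np.linspace(0,2*np.pi,60);img=np.zeros(m.shape,np.uint8);P=[]
        # sphere limb
        C=np.array([*xy,zc+dz]);d=cam0-C;D=np.linalg.norm(d);d/=D
        u=np.cross(d,[1,0,0.]);u/=np.linalg.norm(u);v=np.cross(d,u);k=r*r/D;q=r*np.sqrt(1-(r/D)**2)
        L=[C+d*k+q*(np.cos(t)*u+np.sin(t)*v) for t in a]
        N=[[xy[0]+.013*np.cos(t),xy[1]+.013*np.sin(t),z+dz] for t in a for z in(zc,zt)]
        for S in(L,N):
            pts=np.array([px(cam,p,c)[::-1] for p in S])
            h=cv2.convexHull((pts*16).astype(np.int32));cv2.fillConvexPoly(img,h,255,cv2.LINE_AA,4)
        return cv2.GaussianBlur(img.astype(float)/255,(0,0),2)
    mb=cv2.GaussianBlur(m.astype(float),(0,0),2)
    x0=w(cam,b[0][1],zc+dz,c)[:2]
    f=least_squares(lambda x:(sil(x)-mb).ravel(),x0,diff_step=None,x_scale=1e-2,method="trf",jac=lambda x:np.stack([(sil(x+e)-sil(x-e)).ravel()/.004 for e in np.eye(2)*.002],1))
    print("globe",size,f.x,"res/area",round(2*f.cost/area,3));return f.x
E
python3 - <<'E'
from h import *
c=arm.get_calibration("wrist");im=arm.get_image("wrist")
x=globe(im,c,"large");print(w("wrist",(193,285),.112,c))
ct=arm.get_calibration("top");globe(arm.get_image("top"),ct,"large","top",near=(233,419))
print("tool shift",tool([*x,.252]),arm.observe()["position"])
for a,p,_ in blob(im,c,"cork",0):print(a,p,w("wrist",p,.014,c))
E
```

```text
globe large [ 0.5026 -0.443 ] res/area 0.024
[ 0.5018 -0.4448  0.112 ]
globe large [ 0.4885 -0.4262] res/area 1.092
tool shift [0.0117 0.0039 0.1529] [ 0.4904 -0.4423  0.4049]
3446 [ 44.9025 216.1567] [ 0.6269 -0.3302  0.014 ]
674 [281.1217 111.7982] [ 0.2956 -0.2518  0.014 ]
226 [284.4735 453.6195] [ 0.4179 -0.7168  0.014 ]
195 [396.5949 402.3744] [ 0.2135 -0.7205  0.014 ]
```

```bash
python3 -m inch '0.0105 0.004 0.02 0 0.0918; 0.0105 0.004 0.06 0 0.0918; 0.0105 0.004 0.10 0 0.0918; 0.0105 0.004 0.135 0 0.0918; 0.0105 0.004 0.15 0 0.0918' 30; python3 -m inch '0 0 0 0 0.0918; 0 0 0 0 0.02; 0 0 0 0 0.02; 0 0 0 0 0.02; 0 0 0 0 0.02';python3 -m inch '0 0 0 0 0.02; 0 0 0 0 0.02; 0 0 -0.005 0 0.02; 0 0 -0.015 0 0.02; 0 0 -0.03 0 0.02'
```

```text
clock: 3.0
position: [0.5011, -0.4421, 0.2514]
ee_rot: [-3.11, -0.424, 0.006]
force: [-0.7, 0.4, -0.1]
width: 0.996
gripper_force: 0.0
clock: 3.5
position: [0.503, -0.4425, 0.256]
ee_rot: [3.111, 0.425, 0.002]
force: [-0.6, -0.1, 0.5]
width: 0.703
gripper_force: 0.0
clock: 4.0
position: [0.5025, -0.4422, 0.2851]
ee_rot: [-3.112, -0.425, 0.001]
force: [0.0, 0.7, -5.5]
width: 0.267
gripper_force: 30.2
```

```bash
python3 -m inch '0 0 0 0 0.02; 0 0 0 0 0.02; 0 0 0 0 0.02' ; python3 - <<'E'
from h import *
im=arm.get_image("side");cv2.imwrite("pics/s1.png",cv2.resize(im[90:200,260:400],None,fx=4,fy=4)[:,:,::-1])
x,y,z=np.mean([arm.get_calibration("wrist")["pose"][:3,3] for _ in range(5)],0);s=arm.observe();p=s["position"];print(s["position"],s["force"])
for h in(0,.112):print(px("side",[p[0],p[1],h]))
for dz in(0,.01,.02,.03): print(dz,px("side",[p[0],p[1],.112+dz]),px("side",[p[0],p[1],dz]))
E
```

```text
clock: 4.3
position: [0.5023, -0.442, 0.284]
ee_rot: [-3.112, -0.425, 0.002]
force: [-0.1, 0.9, -5.7]
width: 0.269
gripper_force: 30.0
[ 0.5023 -0.442   0.2839] [ 0.3085 -0.3807 -5.2975]
[170.634  319.6187]
[142.004  321.6145]
0 [142.004  321.6145] [170.634  319.6187]
0.01 [139.3382 321.8003] [168.1659 319.7907]
0.02 [136.6537 321.9875] [165.681 319.964]
0.03 [133.9501 322.176 ] [163.1792 320.1384]
```

View pics/s1.png

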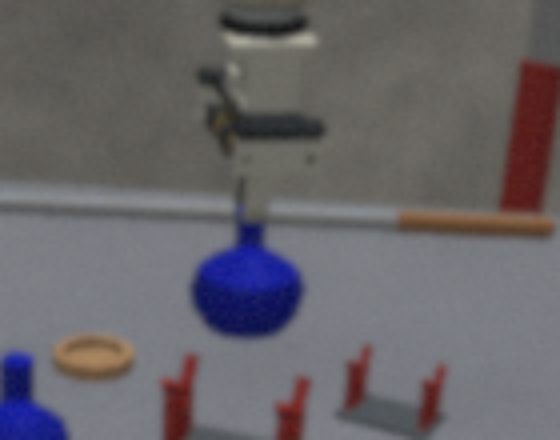

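The globe hangs upright, gripped near the top of its neck. The fingertips are at about row 145 of the full picture and the belly bottom at about row 174.

```bash
python3 - <<'E'
from h import *
c=arm.get_calibration("side");a=cv2.imread("pics/side0.png")[:,:,::-1];b=arm.get_image("side")
for im in(a,b):
    h=[q for q in blob(im,c,"blue",0) if abs(q[1][1]-321)<15 and q[1][0]<180][0];r=np.where(h[2])[0];print(h[0],h[1],r.max(),[ (h[2][i].sum()) for i in range(r.min(),r.max()+1)])
E
```

```text
526 [160.6293 321.1673] 173 [np.int64(3), np.int64(6), np.int64(6), np.int64(6), np.int64(6), np.int64(5), np.int64(5), np.int64(5), np.int64(5), np.int64(6), np.int64(6), np.int64(8), np.int64(13), np.int64(17), np.int64(20), np.int64(23), np.int64(25), np.int64(25), np.int64(25), np.int64(26), np.int64(27), np.int64(27), np.int64(27), np.int64(27), np.int64(25), np.int64(25), np.int64(24), np.int64(23), np.int64(21), np.int64(19), np.int64(17), np.int64(15), np.int64(8)]
497 [161.4728 321.2817] 173 [np.int64(5), np.int64(5), np.int64(5), np.int64(5), np.int64(5), np.int64(6), np.int64(9), np.int64(15), np.int64(17), np.int64(21), np.int64(23), np.int64(24), np.int64(26), np.int64(26), np.int64(26), np.int64(26), np.int64(27), np.int64(26), np.int64(26), np.int64(25), np.int64(25), np.int64(23), np.int64(22), np.int64(21), np.int64(19), np.int64(17), np.int64(14), np.int64(8)]
```

```bash
python3 -m inch '0 0 0.001 0 0.02; 0 0 0.002 0 0.02; 0 0 0.003 0 0.02; 0 0 0.003 0 0.02'; python3 - <<'E'
from h import *
s=[arm.observe()["force"] for _ in range(3)];print(s)
E
```

```text
clock: 4.8
position: [0.503, -0.4426, 0.2828]
ee_rot: [3.111, 0.425, 0.002]
force: [-1.1, 0.3, 2.7]
width: 0.266
gripper_force: 30.0
[array([-1.1242,  0.3036,  2.732 ]), array([-1.1242,  0.3036,  2.732 ]), array([-1.1242,  0.3036,  2.732 ])]
```

On the bench (force reversed). Open, lower, regrip with ample time.

```bash
W='0 0 0 0 0.02'; python3 -m inch '0 0 0 0 0.05; 0 0 0 0 0.06; 0 0 0 0 0.07; 0 0 0 0 0.07; 0 0 0 0 0.07'; python3 -m inch '0 0 0.008 0 0.07; 0 0 0.018 0 0.07; 0 0 0.026 0 0.07; 0 0 0.029 0 0.07; 0 0 0.029 0 0.07'; python3 -m inch '0 0 0 0 0.02; 0 0 0 0 0.02; 0 0 0 0 0.02; 0 0 0 0 0.02; 0 0 0 0 0.02'; python3 -m inch '0 0 0 0 0.02; 0 0 0 0 0.02; 0 0 0 0 0.02; 0 0 0 0 0.02; 0 0 0 0 0.02'
```

```text
clock: 5.3
position: [0.5027, -0.4423, 0.2816]
ee_rot: [-3.113, -0.426, 0.0]
force: [-1.8, 0.7, 0.4]
width: 0.653
gripper_force: 0.0
clock: 5.8
position: [0.5025, -0.4422, 0.2517]
ee_rot: [-3.112, -0.425, 0.002]
force: [0.8, 1.1, 0.4]
width: 0.761
gripper_force: 0.0
clock: 6.3
position: [0.5027, -0.4424, 0.2529]
ee_rot: [3.112, 0.425, 0.0]
force: [0.5, -0.3, 0.8]
width: 0.378
gripper_force: 0.0
clock: 6.8
position: [0.5027, -0.4425, 0.2528]
ee_rot: [3.112, 0.425, 0.0]
force: [1.2, -1.2, -0.2]
width: 0.277
gripper_force: 30.0
```

```bash
python3 -m inch '0 0 -0.01 0 0.02; 0 0 -0.04 0 0.02; 0 0 -0.08 0 0.02; 0 0 -0.115 0 0.02; 0 0 -0.14 0 0.02'; python3 -m inch '0.003 -0.012 0 0 0.02; 0.011 -0.04 0 0 0.02; 0.022 -0.08 0 0 0.02; 0.034 -0.125 0 0 0.02; 0.047 -0.17 0 0 0.02';  python3 -m inch '0.012 -0.045 0 0 0.02; 0.025 -0.09 0 0 0.02; 0.037 -0.135 0 0 0.02; 0.05 -0.18 0 0 0.02; 0.062 -0.225 0 0 0.02';  python3 -m inch '0.012 -0.045 0 0 0.02; 0.025 -0.09 0 0 0.02; 0.037 -0.135 0 0 0.02; 0.05 -0.18 0 0 0.02; 0.059 -0.215 0 0 0.02';  python3 -m inch '0.008 -0.03 0 0 0.02; 0.013 -0.05 0 0 0.02; 0.015 -0.057 0 0 0.02;0.015 -0.057 0 0 0.02'
python3 - <<'E'
from h import *
im,c=near("nest_large",save="w2");near("nest_medium")
for a,p,_ in blob(im,c,"cork",0):
  if a>400:print(a,p,w("wrist",p,.014,c),w("wrist",p,.004,c))
E
```

```text
clock: 7.3
position: [0.5026, -0.4421, 0.3956]
ee_rot: [3.112, 0.426, 0.002]
force: [1.0, -0.8, -4.8]
width: 0.278
gripper_force: 30.0
clock: 7.8
position: [0.501, -0.2631, 0.3906]
ee_rot: [-3.11, -0.425, 0.005]
force: [1.0, 0.4, -5.1]
width: 0.278
gripper_force: 30.0
clock: 8.3
position: [0.4999, -0.0299, 0.3911]
ee_rot: [-3.112, -0.427, 0.005]
force: [0.6, 0.1, -5.0]
width: 0.279
gripper_force: 30.0
clock: 8.8
position: [0.4986, 0.1938, 0.391]
ee_rot: [-3.112, -0.43, 0.004]
force: [1.0, 0.3, -5.0]
width: 0.278
gripper_force: 30.0
clock: 9.2
position: [0.4987, 0.2502, 0.3913]
ee_rot: [3.112, 0.429, -0.004]
force: [-0.1, -0.2, -5.3]
width: 0.281
gripper_force: 30.0
nest_large 0.75 [ 77.9 272.4] [0.618  0.2923 0.    ]
nest_large 0.4 [204.6 493.6] [ 0.5483 -0.0264  0.    ]
8273 [ 72.8116 274.3166] [0.6218 0.2908 0.014 ] [0.6233 0.2914 0.004 ]
720 [321.4972 245.7389] [0.2993 0.2438 0.014 ] [0.2919 0.2431 0.004 ]
```

View pics/w2.png

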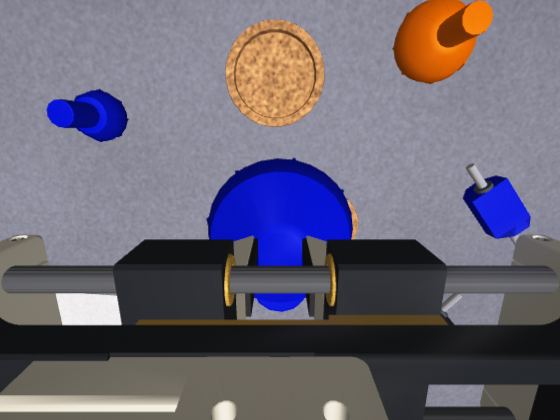

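The wrist view shows the large nest rim centred at (73,275), with amber at upper right, the barrel at right and the small globe at left. The carried globe is upright.

```bash
cat >> h.py <<'E'
def nest(im,c,cam,ro,near,z0=0):
    "fit ring silhouette (cylinder radius ro, 0..14 mm) to the cork blob nearest a pixel"
    b=blob(im,c,"cork",0);b.sort(key=lambda q:np.hypot(*(q[1]-near)));m=b[0][2].astype(np.uint8)
    cn=max(cv2.findContours(m,cv2.RETR_EXTERNAL,cv2.CHAIN_APPROX_NONE)[0],key=len)
    M=np.zeros(m.shape,np.uint8);cv2.fillConvexPoly(M,cv2.convexHull(cn),1);M=cv2.GaussianBlur(M.astype(float),(0,0),2)
    from scipy.optimize import least_squares
    a=np.linspace(0,2*np.pi,60)
    def sil(x):
        g=np.zeros(m.shape,np.uint8);p=np.array([px(cam,[x[0]+ro*np.cos(t),x[1]+ro*np.sin(t),z],c)[::-1] for t in a for z in(0,.014)])
        cv2.fillConvexPoly(g,cv2.convexHull((p*16).astype(np.int32)),255,cv2.LINE_AA,4);return cv2.GaussianBlur(g/255.,(0,0),2)
    f=least_squares(lambda x:(sil(x)-M).ravel(),w(cam,b[0][1],.01,c)[:2],x_scale=1e-2,jac=lambda x:np.stack([(sil(x+e)-sil(x-e)).ravel()/.004 for e in np.eye(2)*.002],1))
    print("nest",cam,ro,f.x,"res",round(2*f.cost/M.sum(),3));return f.x
E
python3 - <<'E'
from h import *
c=arm.get_calibration("wrist");nest(arm.get_image("wrist"),c,"wrist",.056,(73,275))
for cam,L in dict(top=[(.056,(205,189)),(.046,(251,222)),(.036,(197,378))],side=[(.056,(298,245)),(.046,(276,320)),(.036,(179,283))]).items():
    im=cv2.imread(f"pics/{cam}0.png")[:,:,::-1].copy()
    c=arm.get_calibration(cam)
    for r,n in L: nest(im,c,cam,r,n)
    for s,n in zip(("small","medium","large"),[(235,131),(189,317),(233,419)] if cam=="top" else [(365,277),(198,264),(160,321)]): globe(im,c,s,cam,near=n)
E
```

```text
nest wrist 0.056 [0.6195 0.2899] res 0.003
nest top 0.056 [0.6159 0.2915] res 0.014
nest top 0.046 [0.4603 0.1847] res 0.013
nest top 0.036 [ 0.6234 -0.3296] res 0.027
globe small [0.5193 0.4716] res/area 0.077
globe medium [ 0.652  -0.1247] res/area 0.066
globe large [ 0.4972 -0.4423] res/area 0.055
nest side 0.056 [0.619  0.2879] res 0.025
nest side 0.046 [0.463  0.1813] res 0.028
nest side 0.036 [ 0.6257 -0.3332] res 0.084
globe small [0.5222 0.4694] res/area 0.046
globe medium [ 0.6552 -0.1292] res/area 0.1
globe large [ 0.4994 -0.4449] res/area 0.134
```

```bash
python3 -m inch '0.02 -0.001 0 0 0.02; 0.06 -0.003 0 0 0.02; 0.1 -0.005 0 0 0.02; 0.12 -0.0064 0 0 0.02; 0.126 -0.0064 0 0 0.02'; python3 -m inch '0 0 0.02 0 0.02; 0 0 0.06 0 0.02; 0 0 0.095 0 0.02; 0 0 0.115 0 0.02; 0 0 0.115 0 0.02';  python3 - <<'E'
from h import *
print([arm.get_image("wrist") is None or arm.observe()["position"] for _ in range(3)])
im,c=arm.get_image("side"),arm.get_calibration("side");cv2.imwrite("pics/s2.png",cv2.resize(im[200:340,160:340],None,fx=4,fy=4)[:,:,::-1])
E
```

```text
clock: 9.95
position: [0.6218, 0.2885, 0.3919]
ee_rot: [3.113, 0.422, 0.0]
force: [0.4, -0.1, -4.7]
width: 0.279
gripper_force: 30.0
clock: 10.45
position: [0.6182, 0.2876, 0.2742]
ee_rot: [3.11, 0.424, -0.01]
force: [-1.1, 0.1, -4.9]
width: 0.273
gripper_force: 30.0
[array([0.619 , 0.2882, 0.2766]), array([0.6197, 0.2889, 0.2784]), array([0.6201, 0.2892, 0.2794])]
```

View pics/s2.png

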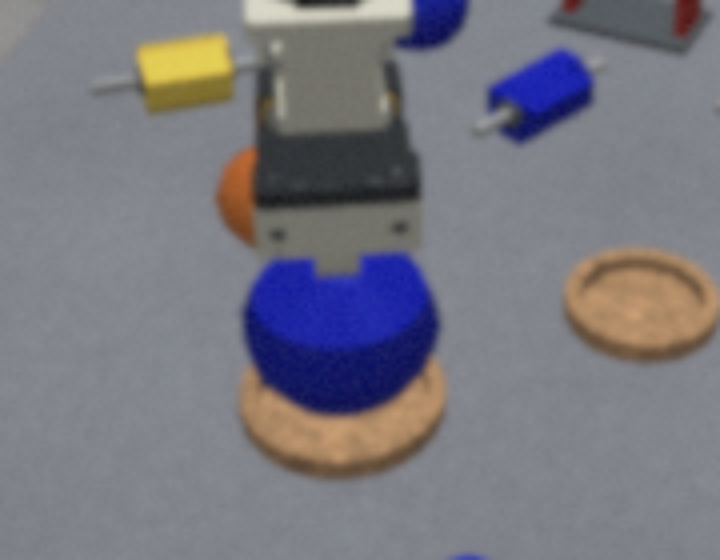

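The globe is centred above the large nest. Lower gently.

```bash
python3 -m inch '0 0 0.006 0 0.02; 0 0 0.011 0 0.02; 0 0 0.015 0 0.02; 0 0 0.018 0 0.02; 0 0 0.018 0 0.02'; python3 -m inch '0 0 0.0015 0 0.02; 0 0 0.003 0 0.02; 0 0 0.003 0 0.02'
```

```text
clock: 11.15
position: [0.6195, 0.2893, 0.2591]
ee_rot: [3.112, 0.426, -0.001]
force: [0.4, 0.4, -5.5]
width: 0.277
gripper_force: 30.0
clock: 11.45
position: [0.6198, 0.2897, 0.257]
ee_rot: [-3.112, -0.426, -0.002]
force: [1.3, 0.9, -2.9]
width: 0.281
gripper_force: 30.0
```

```bash
python3 -m inch '0 0 0.001 0 0.02; 0 0 0.001 0 0.02; 0 0 0.001 0 0.04; 0 0 0.001 0 0.07; 0 0 0.001 0 0.07';python3 -m inch '0 0 0 0 0.07; 0 0 0 0 0.07; 0 0 -0.01 0 0.07; 0 0 -0.03 0 0.07; 0 0 -0.07 0 0.07';python3 -m inch '0 0 -0.04 0 0.0918; 0 0 -0.075 0 0.0918; -0.01 -0.045 -0.075 0 0.0918; -0.02 -0.09 -0.075 0 0.0918; -0.03 -0.13 -0.075 0 0.0918'; python3 -m inch '-0.009 -0.04 0 0 0.0918; -0.017 -0.07 0 0 0.0918;-0.017 -0.07 0 0 0.0918;-0.017 -0.07 0 0 0.0918'
python3 - <<'E'
from h import *
c=arm.get_calibration("wrist");im=arm.get_image("wrist");globe(im,c,"small")
cs=arm.get_calibration("side");i2=arm.get_image("side");cv2.imwrite("pics/s3.png",i2[:,:,::-1])
globe(i2,cs,"large","side",near=(290,245),dz=.004);print(np.mean([ (arm.get_image("top"),arm.observe()["position"])[1] for _ in range(3)],0))
E
```

```text
clock: 11.95
position: [0.6196, 0.2891, 0.2556]
ee_rot: [3.112, 0.425, -0.0]
force: [0.8, -0.7, -1.2]
width: 0.486
gripper_force: 0.0
clock: 12.45
position: [0.6188, 0.2887, 0.3242]
ee_rot: [3.111, 0.425, -0.008]
force: [-0.0, 0.4, -0.2]
width: 0.761
gripper_force: 0.0
clock: 12.95
position: [0.5546, 0.4081, 0.4022]
ee_rot: [-3.111, -0.425, -0.002]
force: [0.5, 0.4, -0.8]
width: 0.999
gripper_force: 0.0
clock: 13.35
position: [0.52, 0.4701, 0.4013]
ee_rot: [-3.112, -0.429, -0.001]
force: [1.1, -0.6, 0.5]
width: 0.999
gripper_force: 0.0
globe small [0.6238 0.2747] res/area 0.558
globe large [0.6187 0.2899] res/area 0.127
[0.5218 0.4679 0.4009]
```

View pics/s3.png

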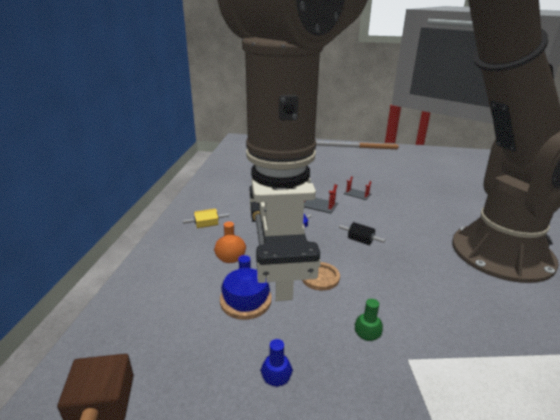

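The large globe stands in its nest. The fit to the wrist picture locked onto that globe, so I'll refit near the small globe's expected pixel.

```bash
python3 - <<'E'
from h import *
c=arm.get_calibration("wrist");im=arm.get_image("wrist");cv2.imwrite("pics/w3.png",im[:,:,::-1]);globe(im,c,"small",near=px("wrist",[.521,.470,.042],c))
c=arm.get_calibration("wrist");im=arm.get_image("wrist");x=globe(im,c,"small",near=px("wrist",[.521,.470,.042],c))
print(arm.observe()["position"],tool([*x,.223]))
E
```

```text
globe small [0.5236 0.4702] res/area 0.015
globe small [0.5235 0.4702] res/area 0.017
[0.5214 0.4685 0.4008] [ 0.0025 -0.0011  0.1778]
```

```bash
python3 -m inch '0.0025 -0.001 0.03 0 0.0918; 0.0025 -0.001 0.075 0 0.0918; 0.0025 -0.001 0.12 0 0.07; 0.0025 -0.001 0.16 0 0.07; 0.0025 -0.001 0.177 0 0.07'; python3 -m inch '0 0 0 0 0.07; 0 0 0 0 0.05; 0 0 0 0 0.02; 0 0 0 0 0.02; 0 0 0 0 0.02'; python3 -m inch '0 0 0 0 0.02; 0 0 0 0 0.02; 0 0 0 0 0.02; 0 0 0 0 0.02; 0 0 0 0 0.02'
```

```text
clock: 14.2
position: [0.5222, 0.4693, 0.2195]
ee_rot: [3.109, 0.424, -0.007]
force: [-1.2, -0.3, -0.6]
width: 0.797
gripper_force: 0.0
clock: 14.7
position: [0.5231, 0.4713, 0.2253]
ee_rot: [-3.111, -0.425, -0.003]
force: [0.2, -0.1, -0.3]
width: 0.466
gripper_force: 0.0
clock: 15.2
position: [0.5229, 0.471, 0.2239]
ee_rot: [-3.113, -0.426, -0.0]
force: [0.3, -0.9, 4.0]
width: 0.278
gripper_force: 30.0
```

```bash
python3 -m inch '0 0 -0.01 0 0.02; 0 0 -0.04 0 0.02; 0 0 -0.085 0 0.02; 0 0 -0.125 0 0.02; 0 0 -0.15 0 0.02'; python3 -m inch '-0.003 0.012 0 0 0.02; -0.011 0.04 0 0 0.02; -0.022 0.08 0 0 0.02; -0.034 0.125 0 0 0.02; -0.046 0.17 0 0 0.02';  python3 -m inch '-0.012 0.045 0 0 0.02; -0.025 0.09 0 0 0.02; -0.037 0.135 0 0 0.02; -0.049 0.18 0 0 0.02; -0.061 0.225 0 0 0.02';  python3 -m inch '-0.012 0.045 0 0 0.02; -0.025 0.09 0 0 0.02; -0.037 0.135 0 0 0.02; -0.049 0.18 0 0 0.02; -0.061 0.225 0 0 0.02';  python3 -m inch '-0.012 0.045 0 0 0.02; -0.025 0.09 0 0 0.02; -0.037 0.135 0 0 0.02; -0.045 0.165 0 0 0.02; -0.049 0.18 0 0 0.02'; python3 -m inch '0 0 0 0 0.02; 0 0 0 0 0.02'
python3 - <<'E'
from h import *
c=arm.get_calibration("wrist");im=arm.get_image("wrist");cv2.imwrite("pics/w4.png",im[:,:,::-1])
x=nest(im,c,"wrist",.036,px("wrist",[.625,-.331,.01],c))
p=np.mean([(arm.get_image("wrist"),arm.observe()["position"])[1] for _ in range(3)],0);print(p)
print("shift",R.from_rotvec(arm.observe()["ee_rot"]).inv().apply([*x,.228]-p))
E
```

```text
clock: 15.7
position: [0.5229, 0.4714, 0.3779]
ee_rot: [-3.11, -0.425, -0.005]
force: [0.9, -0.6, -1.1]
width: 0.276
gripper_force: 30.0
clock: 16.2
position: [0.5235, 0.2926, 0.3727]
ee_rot: [3.111, 0.426, -0.002]
force: [1.0, -0.7, -0.5]
width: 0.274
gripper_force: 30.0
clock: 16.7
position: [0.5248, 0.0593, 0.3731]
ee_rot: [3.112, 0.425, -0.002]
force: [1.3, 0.0, -0.2]
width: 0.278
gripper_force: 30.0
clock: 17.2
position: [0.5262, -0.1735, 0.3731]
ee_rot: [-3.112, -0.425, 0.002]
force: [1.5, -0.6, -1.5]
width: 0.278
gripper_force: 30.0
clock: 17.7
position: [0.5266, -0.3617, 0.3726]
ee_rot: [3.113, 0.418, -0.004]
force: [-0.5, 0.5, -1.7]
width: 0.276
gripper_force: 30.0
clock: 17.9
position: [0.5286, -0.3564, 0.3731]
ee_rot: [-3.111, -0.427, 0.001]
force: [0.3, 0.6, -1.5]
width: 0.28
gripper_force: 30.0
nest wrist 0.036 [ 0.6267 -0.3295] res 0.005
[ 0.529  -0.3558  0.3738]
shift [0.1011 0.0013 0.1458]
```

View pics/w4.png

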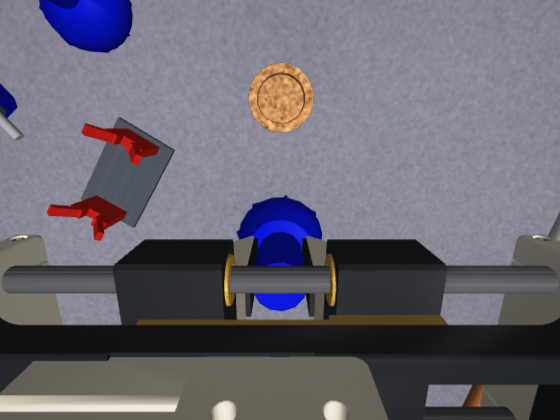

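The small nest is at (98,281), and the small globe hangs upright in the grip.

```bash
python3 -m inch '0.02 0.001 0 0 0.02; 0.055 0.001 0 0 0.02; 0.085 0.002 0 0 0.02; 0.1 0.002 0 0 0.02; 0.1 0.002 0 0 0.02'; python3 -m inch '0 0 0.03 0 0.02; 0 0 0.07 0 0.02; 0 0 0.105 0 0.02; 0 0 0.125 0 0.02; 0 0 0.125 0 0.02'; python3 -m inch '0 0 0 0 0.02; 0 0 0.006 0 0.02; 0 0 0.011 0 0.02; 0 0 0.015 0 0.02; 0 0 0.017 0 0.02'; python3 -m inch '0 0 0 0 0.02; 0 0 0.0015 0 0.02; 0 0 0.003 0 0.02; 0 0 0.003 0 0.02'
```

```text
clock: 18.6
position: [0.6277, -0.3298, 0.3733]
ee_rot: [-3.11, -0.433, -0.002]
force: [-0.3, 0.1, -1.7]
width: 0.276
gripper_force: 30.0
clock: 19.1
position: [0.6233, -0.3324, 0.2454]
ee_rot: [-3.11, -0.425, 0.009]
force: [-0.5, 1.2, -1.5]
width: 0.279
gripper_force: 30.0
clock: 19.6
position: [0.6256, -0.3327, 0.232]
ee_rot: [-3.112, -0.426, -0.001]
force: [-0.9, 1.2, 6.0]
width: 0.274
gripper_force: 30.0
clock: 20.0
position: [0.6262, -0.3318, 0.2303]
ee_rot: [-3.112, -0.427, -0.003]
force: [-1.5, 5.9, 9.6]
width: 0.278
gripper_force: 30.0
```

```bash
python3 -m inch '0 0 -0.003 0 0.02; 0.0008 -0.0022 -0.004 0 0.02; 0.0008 -0.0022 -0.004 0 0.02; 0.0008 -0.0022 -0.002 0 0.02; 0.0008 -0.0022 0 0 0.02'; python3 -m inch '0 0 0 0 0.02; 0 0 0.001 0 0.02; 0 0 0.001 0 0.02'
python3 - <<'E'
from h import *
i=arm.get_image("side");print(arm.observe()["position"],arm.observe()["force"],px("side",[.626,-.33,.0]))
cv2.imwrite("pics/s4.png",cv2.resize(i[120:210,230:350],None,fx=5,fy=5,interpolation=cv2.INTER_CUBIC)[:,:,::-1])
E
```

```text
clock: 20.5
position: [0.626, -0.3305, 0.2292]
ee_rot: [3.113, 0.426, 0.002]
force: [0.5, 3.6, 9.4]
width: 0.278
gripper_force: 30.0
clock: 20.8
position: [0.6262, -0.3301, 0.2286]
ee_rot: [-3.112, -0.426, -0.003]
force: [0.9, 3.7, 7.4]
width: 0.275
gripper_force: 30.0
[ 0.6262 -0.3301  0.2286] [1.1382 3.0524 8.3063] [180.7917 282.5734]
```

View pics/s4.png

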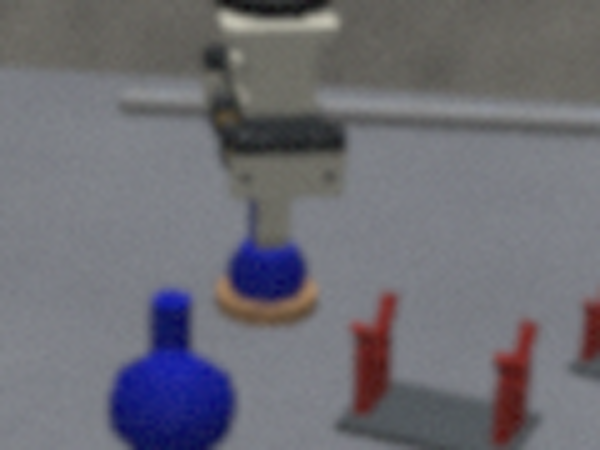

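The globe is down inside the nest ring. Some sideways force remains, so I'll ease it over and check.

```bash
python3 -m inch '0 -0.001 -0.001 0 0.02; 0 -0.002 -0.002 0 0.02; 0 -0.002 -0.002 0 0.02; 0 -0.002 0 0 0.02; 0 -0.002 0 0 0.02'; python3 -m inch '0 0 0 0 0.02; 0 0 0 0 0.02'
```

```text
clock: 21.35
position: [0.6256, -0.329, 0.2283]
ee_rot: [3.111, 0.425, 0.003]
force: [4.4, -0.4, 3.5]
width: 0.277
gripper_force: 30.0
clock: 21.55
position: [0.6256, -0.329, 0.2283]
ee_rot: [3.112, 0.425, 0.003]
force: [5.1, -0.6, 4.0]
width: 0.279
gripper_force: 30.0
```

```bash
python3 -m inch '0.001 0 0 0 0.02; 0.001 0 0 0 0.02; 0.001 0 0 0 0.03; 0.001 0 0 0 0.05; 0.001 0 0 0 0.07';python3 -m inch '0 0 0 0 0.07; 0 0 0 0 0.07; 0 0 -0.01 0 0.07; 0 0 -0.04 0 0.07; 0 0 -0.08 0 0.07';python3 -m inch '0 0 -0.04 0 0.0918; 0.008 -0.018 -0.08 0 0.0918; 0.024 -0.055 -0.09 0 0.0918; 0.042 -0.1 -0.09 0 0.0918; 0.06 -0.14 -0.09 0 0.0918'; python3 -m inch '0.015 -0.034 0 0 0.0918; 0.021 -0.047 0 0 0.0918;0.021 -0.047 0 0 0.0918;0.021 -0.047 0 0 0.0918'
python3 - <<'E'
from h import *
for _ in range(2):
    c=arm.get_calibration("wrist");im=arm.get_image("wrist");x=globe(im,c,"medium",near=px("wrist",[.6545,-.127,.049],c))
p=np.mean([(arm.get_image("side"),arm.observe()["position"])[1] for _ in range(3)],0);print(p)
print("shift",R.from_rotvec(arm.observe()["ee_rot"]).inv().apply([*x,.237]-p))
i=arm.get_image("side");cv2.imwrite("pics/s5.png",cv2.resize(i[120:230,220:350],None,fx=5,fy=5,interpolation=cv2.INTER_CUBIC)[:,:,::-1])
E
```

```text
clock: 22.05
position: [0.625, -0.3282, 0.2267]
ee_rot: [-3.111, -0.425, 0.004]
force: [0.3, -0.6, 1.1]
width: 0.454
gripper_force: 0.0
clock: 22.55
position: [0.6253, -0.3282, 0.3073]
ee_rot: [-3.111, -0.425, 0.005]
force: [0.4, -0.1, 0.2]
width: 0.761
gripper_force: 0.0
clock: 23.05
position: [0.646, -0.1756, 0.3996]
ee_rot: [3.112, 0.425, 0.003]
force: [0.0, 0.7, 0.5]
width: 1.001
gripper_force: 0.0
clock: 23.45
position: [0.6536, -0.1282, 0.3981]
ee_rot: [3.111, 0.423, -0.0]
force: [0.3, -0.5, 1.2]
width: 0.995
gripper_force: 0.0
globe medium [ 0.657 -0.125] res/area 0.02
globe medium [ 0.6569 -0.1252] res/area 0.02
[ 0.6535 -0.1288  0.3977]
shift [ 0.0043 -0.0027  0.1607]
```

View pics/s5.png

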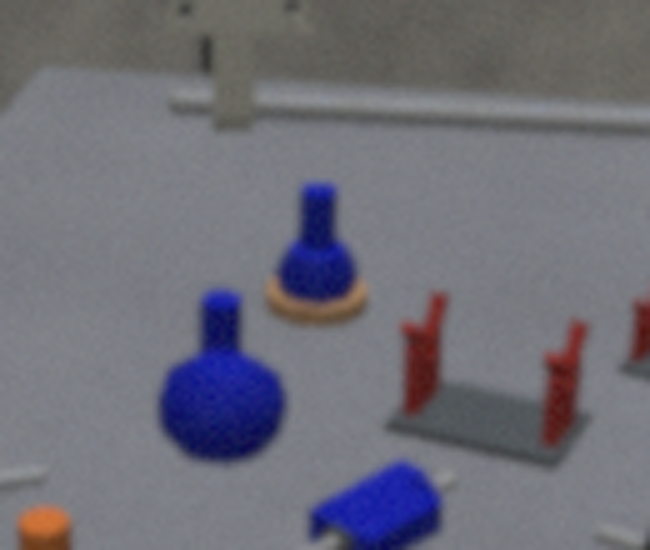

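The small globe stands upright in its nest. Next is the medium globe.

```bash
python3 -m inch '0.004 -0.003 0.03 0 0.0918; 0.004 -0.003 0.07 0 0.0918; 0.004 -0.003 0.11 0 0.07; 0.004 -0.003 0.145 0 0.07; 0.004 -0.003 0.16 0 0.07'; python3 -m inch '0 0 0 0 0.07; 0 0 0 0 0.05; 0 0 0 0 0.02; 0 0 0 0 0.02; 0 0 0 0 0.02'; python3 -m inch '0 0 0 0 0.02; 0 0 0 0 0.02; 0 0 0 0 0.02; 0 0 0 0 0.02; 0 0 0 0 0.02'
```

```text
clock: 24.25
position: [0.6555, -0.1231, 0.2342]
ee_rot: [-3.112, -0.424, 0.008]
force: [0.2, -0.2, 0.3]
width: 0.796
gripper_force: 0.0
clock: 24.75
position: [0.6572, -0.1227, 0.239]
ee_rot: [3.112, 0.425, 0.003]
force: [0.1, -0.5, -0.4]
width: 0.463
gripper_force: 0.0
clock: 25.25
position: [0.6569, -0.1229, 0.2378]
ee_rot: [3.112, 0.425, 0.0]
force: [-0.2, -1.1, 1.6]
width: 0.277
gripper_force: 30.0
```

```bash
python3 -m inch '0 0 -0.01 0 0.02; 0 0 -0.04 0 0.02; 0 0 -0.085 0 0.02; 0 0 -0.125 0 0.02; 0 0 -0.15 0 0.02'; python3 -m inch '-0.005 -0.009 0 0 0.02; -0.018 -0.03 0 0 0.02; -0.036 -0.06 0 0 0.02; -0.056 -0.095 0 0 0.02; -0.077 -0.13 0 0 0.02';  python3 -m inch '-0.02 -0.034 0 0 0.02; -0.04 -0.068 0 0 0.02; -0.06 -0.102 0 0 0.02; -0.08 -0.136 0 0 0.02; -0.1 -0.17 0 0 0.02';  python3 -m inch '-0.018 -0.03 0 0 0.02; -0.028 -0.045 0 0 0.02; -0.029 -0.047 0 0 0.02; -0.029 -0.047 0 0 0.02; -0.029 -0.047 0 0 0.02'
python3 - <<'E'
from h import *
c=arm.get_calibration("wrist");im=arm.get_image("wrist");cv2.imwrite("pics/w5.png",im[:,:,::-1])
x=nest(im,c,"wrist",.046,px("wrist",[.462,.183,.01],c))
p=np.mean([(arm.get_image("wrist"),arm.observe()["position"])[1] for _ in range(3)],0);print(p)
print("shift",R.from_rotvec(arm.observe()["ee_rot"]).inv().apply([*x,.2415]-p))
E
```

```text
clock: 25.75
position: [0.657, -0.1222, 0.3916]
ee_rot: [3.112, 0.426, 0.005]
force: [0.7, 0.4, -3.6]
width: 0.278
gripper_force: 30.0
clock: 26.25
position: [0.5456, -0.0167, 0.3862]
ee_rot: [-3.112, -0.426, 0.004]
force: [1.0, 1.4, -2.3]
width: 0.277
gripper_force: 30.0
clock: 26.75
position: [0.4032, 0.1198, 0.3866]
ee_rot: [3.112, 0.426, -0.003]
force: [0.0, 1.4, -2.9]
width: 0.282
gripper_force: 30.0
clock: 27.25
position: [0.3656, 0.1556, 0.3873]
ee_rot: [3.112, 0.424, -0.001]
force: [0.7, -1.1, -3.2]
width: 0.277
gripper_force: 30.0
nest wrist 0.046 [0.4644 0.1836] res 0.004
[0.3658 0.1557 0.3875]
shift [ 0.1026 -0.0005  0.1459]
```

```bash
python3 -m inch '0.02 0 0 0 0.02; 0.055 -0.0005 0 0 0.02; 0.085 -0.0005 0 0 0.02; 0.102 -0.0005 0 0 0.02; 0.102 -0.0005 0 0 0.02'; python3 -m inch '0 0 0.03 0 0.02; 0 0 0.07 0 0.02; 0 0 0.105 0 0.02; 0 0 0.125 0 0.02; 0 0 0.125 0 0.02'; python3 -m inch '0 0 0 0 0.02; 0 0 0.004 0 0.02; 0 0 0.008 0 0.02; 0 0 0.011 0 0.02; 0 0 0.011 0 0.02'; python3 - <<'E'
from h import *
print(arm.observe()["position"])
E
python3 -m inch '0 0 0.003 0 0.02; 0 0 0.006 0 0.02; 0 0 0.008 0 0.02; 0 0 0.008 0 0.02'
```

```text
clock: 27.95
position: [0.4657, 0.1842, 0.3872]
ee_rot: [-3.112, -0.423, -0.001]
force: [0.4, -0.8, -2.8]
width: 0.275
gripper_force: 30.0
clock: 28.45
position: [0.462, 0.1832, 0.2602]
ee_rot: [3.111, 0.425, -0.009]
force: [1.1, -0.8, -3.6]
width: 0.273
gripper_force: 30.0
clock: 28.95
position: [0.4633, 0.1841, 0.2517]
ee_rot: [3.113, 0.425, -0.0]
force: [-0.1, 0.1, -2.4]
width: 0.272
gripper_force: 30.0
[0.4633 0.1841 0.2517]
clock: 29.35
position: [0.4638, 0.1843, 0.2437]
ee_rot: [-3.113, -0.425, -0.001]
force: [3.2, -0.7, -2.6]
width: 0.277
gripper_force: 30.0
```

```bash
python3 -m inch '0.0005 0 0.001 0 0.02; 0.001 0 0.002 0 0.02; 0.001 0 0.002 0 0.02; 0.001 0 0.002 0 0.02'
```

```text
clock: 29.75
position: [0.4648, 0.1845, 0.242]
ee_rot: [-3.113, -0.425, -0.002]
force: [2.2, -0.4, 3.5]
width: 0.278
gripper_force: 30.0
```

```bash
python3 -m inch '0 0 0 0 0.03; 0 0 0 0 0.05; 0 0 0 0 0.07; 0 0 0 0 0.07; 0 0 0 0 0.07';python3 -m inch '0 0 0 0 0.07; 0 0 -0.01 0 0.07; 0 0 -0.04 0 0.07; 0 0 -0.08 0 0.07; 0 0 -0.12 0 0.07';python3 -m inch '0 0 -0.03 0 0.0918; 0.004 0.04 -0.03 0 0.0918; 0.009 0.085 -0.03 0 0.0918; 0.013 0.13 -0.03 0 0.0918; 0.017 0.17 -0.03 0 0.0918'; python3 -m inch '0.003 0.03 0 0 0.0918; 0.003 0.04 0 0 0.0918;0.003 0.04 0 0 0.0918;0.003 0.04 0 0 0.0918'
python3 - <<'E'
from h import *
c=arm.get_calibration("wrist");im=arm.get_image("wrist");cv2.imwrite("pics/w6.png",im[:,:,::-1])
near("barrel_mid");near("cradle_seat")
b=sorted(blob(im,c,"blue",0),key=lambda q:np.hypot(*(q[1]-px("wrist",[.541,-.012,.03],c))))[0];print(b[:2],w("wrist",b[1],.035,c))
i=arm.get_image("side");cs=arm.get_calibration("side");globe(i,cs,"medium","side",near=px("side",[.464,.184,.04]),dz=.004)
for a,p,_ in blob(im,c,"red",0):print("red",a,p,w("wrist",p,.06,c))
print(arm.observe()["position"])
E
```

```text
clock: 30.25
position: [0.4642, 0.1845, 0.2416]
ee_rot: [3.113, 0.426, -0.001]
force: [-0.2, -0.4, -0.2]
width: 0.627
gripper_force: 0.0
clock: 30.75
position: [0.4639, 0.1844, 0.3636]
ee_rot: [-3.112, -0.426, 0.001]
force: [1.2, 0.1, -0.4]
width: 0.764
gripper_force: 0.0
clock: 31.25
position: [0.5266, 0.0231, 0.3927]
ee_rot: [3.112, 0.425, 0.001]
force: [0.6, 0.0, -0.1]
width: 1.001
gripper_force: 0.0
clock: 31.65
position: [0.5396, -0.011, 0.392]
ee_rot: [-3.111, -0.427, -0.0]
force: [0.0, 0.5, 0.2]
width: 0.997
gripper_force: 0.0
barrel_mid 0.96 [181.8 282.7] [ 0.5485 -0.0116  0.023 ]
barrel_mid 0.76 [304.7 235.2] [0.3693 0.0044 0.023 ]
cradle_seat 0.82 [264.  399.9] [ 0.4935 -0.1754  0.045 ]
(np.int32(2128), array([183.4727, 282.6339])) [ 0.5486 -0.0118  0.035 ]
globe medium [0.4629 0.1791] res/area 0.084
red 368 [227.5109 416.9049] [ 0.5453 -0.169   0.06  ]
[ 0.5398 -0.0115  0.3919]
```

View pics/w6.png

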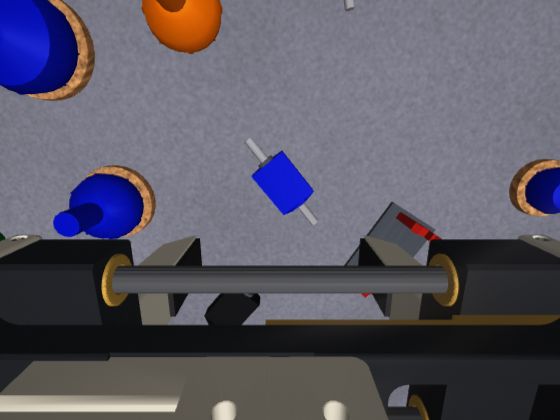

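The barrel is centred near (182,282) with its axle running from (140,249) to (222,314). The medium globe sits upright in its nest, and the cradle is partly hidden at right.

```bash
python3 - <<'E'
from h import *
im=cv2.imread("pics/w6.png")[:,:,::-1].copy();c=arm.get_calibration("wrist")
a=w("wrist",(140,249),.023,c);b=w("wrist",(222,314),.023,c);d=a-b;print(a,b,(a+b)/2,np.linalg.norm(d))
s=arm.observe();Rt=R.from_rotvec(s["ee_rot"])
# min-area rect of barrel top
q=sorted(blob(im,c,"blue",0),key=lambda q:np.hypot(*(q[1]-(183,282))))[0]
print(cv2.minAreaRect(np.argwhere(q[2]).astype(np.float32)[:,::-1]))
print("axle world ang",np.arctan2(d[1],d[0]),"tool",np.arctan2(*Rt.inv().apply(d)[[1,0]]),"joints",s["joints"])
# cradle from top and side pictures of the start: red forks
for cam in("top","side"):
    i=cv2.imread(f"pics/{cam}0.png")[:,:,::-1].copy();cc=arm.get_calibration(cam)
    for A,p,_ in blob(i,cc,"red",0):print(cam,A,p,w(cam,p,.055,cc))
E
```

```text
[0.5855 0.0382 0.023 ] [ 0.5105 -0.0642  0.023 ] [ 0.548 -0.013  0.023] 0.1268677806353488
((282.9117736816406, 183.85293579101562), (54.76454162597656, 40.30941390991211), 50.90614700317383)
axle world ang 0.9384305028988308 tool -0.6650883617326935 joints [ 0.1015  0.3242 -0.2321  1.7835  0.0847  1.0435 -1.4591]
side 299 [124.0903 392.1405] [ 0.2034 -0.901   0.055 ]
side 214 [127.2103 422.6822] [ 0.0715 -0.8803  0.055 ]
side 72 [191.0556 304.1528] [ 0.5351 -0.1546  0.055 ]
side 70 [196.8571 332.0143] [ 0.4496 -0.1312  0.055 ]
```

```bash
python3 -m inch '0.002 0.001 0 -0.13 0.0918; 0.004 0.002 0 -0.27 0.0918; 0.006 0.003 0 -0.41 0.0918; 0.008 0.0035 0 -0.55 0.0918; 0.008 0.0035 0 -0.665 0.0918'; python3 -m inch '0 0 0.03 0 0.0918; 0 0 0.06 0 0.0918; 0 0 0.06 0 0.0918; 0 0 0.06 0 0.0918'
python3 - <<'E'
from h import *
c=arm.get_calibration("wrist");im=arm.get_image("wrist");cv2.imwrite("pics/w7.png",im[:,:,::-1]);s=arm.observe();print(s["position"],s["joints"])
q=sorted(blob(im,c,"blue",0),key=lambda q:np.hypot(*(q[1]-px("wrist",[.548,-.0125,.03],c))))[0]
print(q[:2],w("wrist",q[1],.035,c),cv2.minAreaRect(np.argwhere(q[2]).astype(np.float32)[:,::-1]))
E
```

```text
clock: 32.45
position: [0.5487, -0.0133, 0.3917]
ee_rot: [-2.799, -1.427, -0.0]
force: [1.0, -0.1, -0.7]
width: 0.999
gripper_force: 0.0
clock: 32.85
position: [0.5486, -0.0133, 0.332]
ee_rot: [-2.802, -1.419, 0.001]
force: [0.6, 0.0, 0.6]
width: 0.999
gripper_force: 0.0
[ 0.5491 -0.0133  0.3329] [ 0.1895  0.4133 -0.3518  1.8267  0.1735  0.9305 -0.8727]
(np.int32(3057), array([201.2695, 277.9153])) [ 0.5482 -0.011   0.035 ] ((277.5, 201.5), (67.0, 47.0), 90.0)
```

View pics/w7.png

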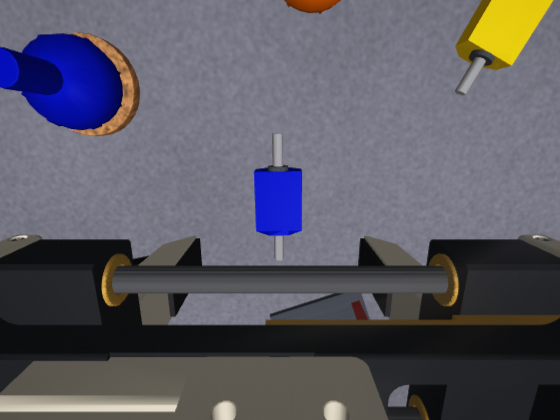

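The barrel is aligned with the tool: its axle is vertical in the picture at column 278, rows 134–260.

```bash
python3 -m inch '0 -0.001 0.03 0 0.0918; 0 -0.0015 0.07 0 0.0918; 0 -0.0015 0.11 0 0.08; 0 -0.0015 0.135 0 0.08; 0 -0.0015 0.1465 0 0.08'; python3 -m inch '0 0 0 0 0.08; 0 0 0 0 0.06; 0 0 0 0 0.04; 0 0 0 0 0.04; 0 0 0 0 0.04'; python3 -m inch '0 0 0 0 0.04; 0 0 0 0 0.04; 0 0 0 0 0.04; 0 0 0 0 0.04; 0 0 0 0 0.04'
```

```text
clock: 33.4
position: [0.5476, -0.0127, 0.1845]
ee_rot: [-2.803, -1.418, 0.001]
force: [-0.7, 0.1, 0.8]
width: 0.876
gripper_force: 0.0
clock: 33.9
position: [0.5478, -0.0128, 0.1861]
ee_rot: [2.803, 1.418, 0.002]
force: [-0.3, -0.0, 0.8]
width: 0.578
gripper_force: 0.0
clock: 34.4
position: [0.5475, -0.0128, 0.1857]
ee_rot: [2.803, 1.418, 0.001]
force: [-0.6, -0.4, 6.0]
width: 0.497
gripper_force: 30.0
```

```bash
python3 -m inch '0 0 -0.01 0 0.04; 0 0 -0.04 0 0.04; 0 0 -0.085 0 0.04; 0 0 -0.125 0 0.04; 0 0 -0.15 0 0.04'; python3 -m inch '-0.02 -0.006 0 0.1 0.04; -0.06 -0.018 0 0.22 0.04; -0.105 -0.032 0 0.34 0.04; -0.15 -0.046 0 0.47 0.04; -0.185 -0.057 0 0.6 0.04'; python3 -m inch '0 0 0 0.12 0.04; 0 0 0 0.25 0.04; 0 0 0 0.38 0.04; 0 0 0 0.5 0.04; 0 0 0 0.66 0.04';python3 -m inch '0 0 0 0.0 0.04; 0 0 0 0 0.04'
python3 - <<'E'
from h import *
near("cradle_seat",save="w8");s=arm.observe();print(s)
E
```

```text
clock: 34.9
position: [0.5476, -0.0126, 0.3387]
ee_rot: [2.802, 1.418, 0.004]
force: [0.7, -1.2, -2.5]
width: 0.495
gripper_force: 30.0
clock: 35.4
position: [0.3892, -0.1292, 0.3354]
ee_rot: [-3.099, -0.517, 0.002]
force: [0.4, -0.1, -1.9]
width: 0.498
gripper_force: 30.0
clock: 35.9
position: [0.3916, -0.1279, 0.3356]
ee_rot: [-3.102, 0.498, 0.0]
force: [0.2, -0.0, -1.8]
width: 0.5
gripper_force: 29.9
clock: 36.1
position: [0.3918, -0.1279, 0.3354]
ee_rot: [-3.104, 0.483, -0.0]
force: [0.4, 0.1, -2.4]
width: 0.498
gripper_force: 30.0
cradle_seat 0.7 [ 79.9 295.2] [ 0.4928 -0.1741  0.045 ]
cradle_seat 0.62 [180.6 424. ] [ 0.3731 -0.263   0.045 ]
{'clock': 36.2, 'joints': array([ 0.2918,  0.182 , -0.1209,  2.143 ,  0.0299,  0.8181, -1.728 ]), 'dq': array([ 0.0016,  0.0037,  0.0016, -0.0004,  0.0015, -0.0012, -0.0137]), 'joint_efforts': array([ -0.1024, -41.4641,  -0.3535, -26.049 ,  -0.0096,  -0.0747,
         0.0274]), 'position': array([ 0.3918, -0.128 ,  0.3353]), 'ee_rot': array([-3.104 ,  0.4844, -0.    ]), 'force': array([ 0.9556, -0.1011, -0.9073]), 'ft_torque': array([ 0.0649, -0.0057,  0.0194]), 'gripper_force': 29.957699632504955, 'width': 0.49936995925552696}
```

View pics/w8.png

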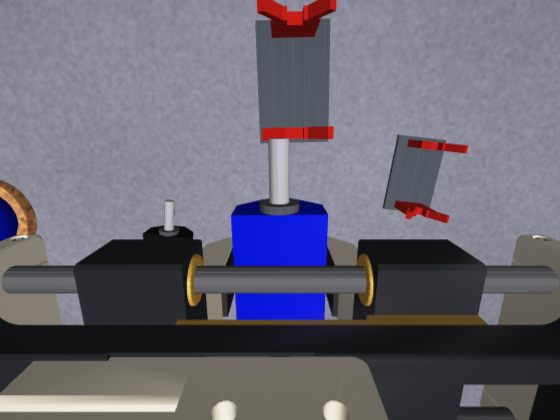

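The large cradle is straight ahead. Its plate spans columns 257–331 and rows 20–142, with the near fork at row 133 and the far fork at about row 10. The carried axle is at column 280.

```bash
python3 - <<'E'
from h import *
c=arm.get_calibration("wrist");im=cv2.imread("pics/w8.png")[:,:,::-1].copy()
h=cv2.cvtColor(im,cv2.COLOR_RGB2HSV)
print([ (tuple(h[80,x])) for x in(200,240,290,340,380)])
g=im.astype(float)
d=cv2.GaussianBlur((g[:,:,2]-g[:,:,1]),(0,0),1.0)  # blue minus green
lum=cv2.GaussianBlur(g.sum(2),(0,0),1)
L=[];Rr=[]
for y in range(45,122,4):
    gr=np.gradient(lum[y]); 
    l=240+np.argmin(gr[240:275]);r=315+np.argmax(gr[315:345]);L.append((y,l));Rr.append((y,r))
print(L[::4],Rr[::4])
WL=np.array([w("wrist",p,.006,c)[:2] for p in L]);WR=np.array([w("wrist",p,.006,c)[:2] for p in Rr])
M=[]
for W in(WL,WR):
    v=cv2.fitLine(W.astype(np.float32),cv2.DIST_HUBER,0,1e-4,1e-4).ravel();M.append(v);print(v,"ang",np.arctan(v[1]/v[0]))
a=np.mean([np.arctan(v[1]/v[0]) for v in M]);u=np.array([np.cos(a),np.sin(a)]);n=np.array([-u[1],u[0]])
print("width",(WL@n).mean()-(WR@n).mean(),"lateral",((WL@n).mean()+(WR@n).mean())/2,"ang",a)
# red forks in the plate's columns
lat=((WL@n).mean()+(WR@n).mean())/2
for A,p,m in blob(im,c,"red",0):
    if 240<p[1]<350: r,cc=np.where(m);print("red",A,p,r.min(),r.max(),cc.min(),cc.max())
for row in(15,20,126,142): print(row,[ (w("wrist",(row,295),z,c)[:2]@u) for z in(.006,.073)])
print("seat guess along", np.array([.4915,-.1765])@u)
s=arm.observe();t=R.from_rotvec(s["ee_rot"]).as_matrix();print("tool x ang",np.arctan2(t[1,0],t[0,0]), "pos", s["position"])
# axle in hand: centre column at visible rows
for y in(150,170,190):
    sel=[x for x in range(255,305) if im[y,x].min()>110];print(y,min(sel),max(sel)) if sel else None
E
```

```text
[(np.uint8(122), np.uint8(25), np.uint8(156)), (np.uint8(122), np.uint8(26), np.uint8(156)), (np.uint8(108), np.uint8(39), np.uint8(99)), (np.uint8(120), np.uint8(25), np.uint8(153)), (np.uint8(122), np.uint8(25), np.uint8(164))]
[(45, np.int64(256)), (61, np.int64(256)), (77, np.int64(257)), (93, np.int64(258)), (109, np.int64(258))] [(45, np.int64(330)), (61, np.int64(329)), (77, np.int64(329)), (93, np.int64(329)), (109, np.int64(328))]
[ 0.9599 -0.2803  0.5052 -0.1414] ang -0.28413117
[ 0.9584 -0.2856  0.4877 -0.2091] ang -0.28960282
width 0.06992818438390558 lateral -0.027587848079963076 ang -0.286867
red 1866 [ 17.3462 294.8253] 0 37 257 335
red 808 [132.6547 297.797 ] 126 140 262 333
15 [np.float64(0.583509772131648), np.float64(0.5615965603615082)]
20 [np.float64(0.5794128361147703), np.float64(0.5583864514243325)]
126 [np.float64(0.4843075119262046), np.float64(0.48386772574909254)]
142 [np.float64(0.4684324343647899), np.float64(0.4714289841753117)]
seat guess along 0.5213553152829409
tool x ang -0.3096317852219787 pos [ 0.3918 -0.128   0.3353]
150 255 304
170 255 304
190 255 304
```

```bash
python3 -m inch '0.02 0.002 0 -0.01 0.04; 0.055 0.006 0 -0.02 0.04; 0.09 0.01 0 -0.0227 0.04; 0.1118 0.0132 0 -0.0227 0.04; 0.1118 0.0132 0 -0.0227 0.04'; python3 -m inch '0 0 0.02 0 0.04; 0 0 0.05 0 0.04; 0 0 0.075 0 0.04; 0 0 0.082 0 0.04; 0 0 0.082 0 0.04'
python3 - <<'E'
from h import *
p=[]
for k in range(3):
    im=arm.get_image("wrist" if k else "side");s=arm.observe();p.append(s["position"])
    if k==0: cv2.imwrite("pics/s6.png",cv2.resize(im[120:230,270:390],None,fx=5,fy=5,interpolation=cv2.INTER_CUBIC)[:,:,::-1]); sd=im
cv2.imwrite("pics/w9.png",im[:,:,::-1])
a=cv2.resize(sd[130:220,270:370],(600,540),interpolation=cv2.INTER_CUBIC);b=im[0:420,130:430];b=cv2.resize(b,(200*1,280));cv
E
python3 - <<'E'
import cv2,numpy as np
a=cv2.imread("pics/s6.png");b=cv2.imread("pics/w9.png")[0:260,200:360]
a=cv2.resize(a,(480,440));b=cv2.resize(b,(270,440));cv2.imwrite("pics/j1.png",np.hstack([a,b]))
import sys;sys.path.insert(0,".")
from h import *
s=arm.observe();t=R.from_rotvec(s["ee_rot"]).as_matrix();print(s["position"],np.arctan2(t[1,0],t[0,0]),s["force"])
E
```

```text
clock: 36.7
position: [0.4964, -0.1763, 0.335]
ee_rot: [3.109, -0.453, 0.003]
force: [-0.2, 0.4, -2.0]
width: 0.5
gripper_force: 30.0
clock: 37.2
position: [0.4934, -0.1748, 0.2526]
ee_rot: [-3.108, 0.453, 0.004]
force: [-1.2, 1.4, -0.4]
width: 0.496
gripper_force: 30.0
[ 0.4946 -0.1751  0.2545] -0.29020804429776814 [ 0.5151 -0.7172 -2.621 ]Traceback (most recent call last):
  File "<stdin>", line 7, in <module>
NameError: name 'cv' is not defined. Did you mean: 'cv2'?
```

View pics/j1.png

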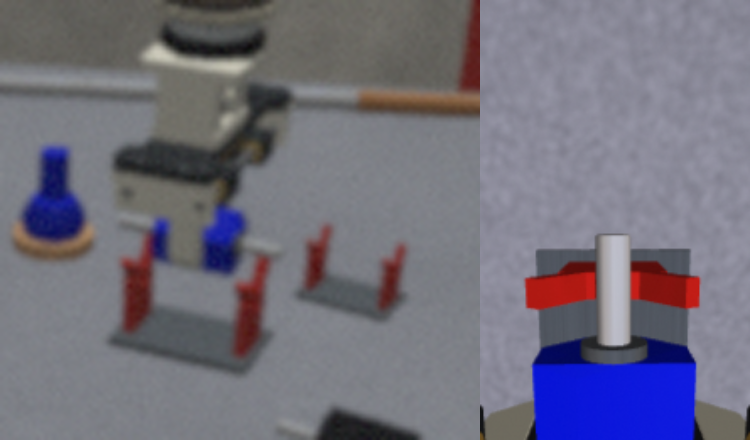

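The axle is centred over the slot in the wrist view, and the side view shows it straddling both forks. Lowering.

```bash
python3 -m inch '0 0 0.01 0 0.04; 0 0 0.02 0 0.04; 0 0 0.03 0 0.04; 0 0 0.037 0 0.04; 0 0 0.037 0 0.04'; python3 -m inch '0 0 0.003 0 0.04; 0 0 0.006 0 0.04; 0 0 0.007 0 0.04; 0 0 0.007 0 0.04'
```

```text
clock: 37.85
position: [0.4937, -0.1749, 0.2148]
ee_rot: [-3.108, 0.455, 0.004]
force: [-0.3, -0.0, -2.3]
width: 0.498
gripper_force: 30.0
clock: 38.25
position: [0.4942, -0.1751, 0.2092]
ee_rot: [3.108, -0.455, 0.0]
force: [-0.5, 0.5, -1.9]
width: 0.502
gripper_force: 30.0
```

```bash
python3 -m inch '0 0 0.001 0 0.04; 0 0 0.002 0 0.04; 0 0 0.002 0 0.04; 0 0 0.002 0 0.04'
```

```text
clock: 38.65
position: [0.4943, -0.1751, 0.2076]
ee_rot: [3.108, -0.455, 0.001]
force: [-1.7, 0.5, 4.4]
width: 0.504
gripper_force: 30.0
```

```bash
python3 -m inch '0 0 0 0 0.05; 0 0 0 0 0.06; 0 0 0 0 0.075; 0 0 0 0 0.08; 0 0 0 0 0.08'; python3 -m inch '0 0 0 0 0.08; 0 0 -0.01 0 0.08; 0 0 -0.04 0 0.08; 0 0 -0.08 0 0.08; 0 0 -0.12 0 0.08';python3 -m inch '-0.03 0 -0.03 0 0.08; -0.06 0 -0.06 0 0.08; -0.1 0 -0.06 0 0.08; -0.1 0 -0.06 0 0.08'
python3 - <<'E'
from h import *
c=arm.get_calibration("wrist");im=arm.get_image("wrist");cv2.imwrite("pics/w10.png",im[:,:,::-1])
q=sorted(blob(im,c,"blue",0),key=lambda q:np.hypot(*(q[1]-px("wrist",[.494,-.175,.06],c))))[0]
for z in(.045,.068): print(q[0],q[1],w("wrist",q[1],z,c))
print(cv2.minAreaRect(np.argwhere(q[2]).astype(np.float32)[:,::-1]))
cs=arm.get_calibration("side");i=arm.get_image("side");b0=cv2.imread("pics/side0.png")[:,:,::-1].copy()
for s,p in dict(small=(.626,-.33),medium=(.4635,.184),large=(.619,.29)).items(): globe(i,cs,s,"side",near=px("side",[*p,.04]),dz=.004)
for cam in("side","top"):
    arm.get_image(cam)
    for k in("globe_amber_mid","globe_green_mid"): 
        r=arm.place_of(cam,k)[:1];print(cam,k,[w(cam,x["point"],Z[k]) for x in r])
ct=arm.get_calibration("top");i=arm.get_image("top")
for s,p in dict(small=(.626,-.33),medium=(.4635,.184),large=(.619,.29)).items(): globe(i,ct,s,"top",near=px("top",[*p,.04]),dz=.004)
im,c=near("barrel_mid",.045)
E
```

```text
clock: 39.15
position: [0.4942, -0.1751, 0.2072]
ee_rot: [3.108, -0.455, -0.0]
force: [-0.0, 0.3, -0.0]
width: 0.842
gripper_force: 0.0
clock: 39.65
position: [0.4939, -0.1749, 0.3291]
ee_rot: [-3.108, 0.455, 0.001]
force: [0.7, 0.6, 0.0]
width: 0.868
gripper_force: 0.0
clock: 40.05
position: [0.3942, -0.1454, 0.3883]
ee_rot: [3.108, -0.455, -0.002]
force: [0.1, 0.0, -0.1]
width: 0.871
gripper_force: 0.0
3148 [ 89.6198 279.1261] [ 0.4983 -0.1762  0.045 ]
3148 [ 89.6198 279.1261] [ 0.4957 -0.1754  0.068 ]
((278.5, 89.0), (68.0, 47.0), 90.0)
globe small [ 0.6266 -0.3417] res/area 0.143
globe medium [0.4629 0.1792] res/area 0.084
globe large [0.6182 0.2894] res/area 0.074
side globe_amber_mid [array([0.6955, 0.1486, 0.049 ])]
side globe_green_mid [array([0.3572, 0.3352, 0.042 ])]
top globe_amber_mid [array([0.6803, 0.1332, 0.049 ])]
top globe_green_mid []
globe small [ 0.6228 -0.3291] res/area 0.122
globe medium [0.4602 0.1842] res/area 0.067
globe large [0.6152 0.2904] res/area 0.059
barrel_mid 0.72 [247.8 171.5] [ 0.3724 -0.0052  0.045 ]
barrel_mid 0.66 [ 99.1 279. ] [ 0.4942 -0.1743  0.045 ]
```

```bash
python3 - <<'E'
from h import *
c=arm.get_calibration("side");i=arm.get_image("side");a=cv2.imread("pics/side0.png")[:,:,::-1].copy()
def rows(im,p):
    q=sorted(blob(im,c,"blue",0),key=lambda q:np.hypot(*(q[1]-p)))[0];r,cc=np.where(q[2]);return q[0],q[1],r.min(),r.max(),cc.min(),cc.max()
print("small",rows(i,px("side",[.626,-.33,.046])),"expect top",px("side",[.626,-.33,.088]),"centre",px("side",[.626,-.33,.025]))
print("medium",rows(i,px("side",[.4635,.184,.05])),"expect top",px("side",[.4635,.184,.102]))
print("medium start",rows(a,px("side",[.657,-.125,.05])),"expect top",px("side",[.657,-.125,.098]))
print("large",rows(i,px("side",[.619,.29,.06])),"expect top",px("side",[.619,.29,.116]))
E
python3 -m inch '0.04 0 0 -0.1 0.08; 0.075 0.015 0 -0.2 0.08; 0.11 0.03 0 -0.3 0.08; 0.13 0.045 0 -0.4 0.08; 0.14 0.06 0 -0.5 0.08'; python3 - <<'E'
from h import *
p=arm.observe();print(p["position"],tool([.626,-.33,.40]))
E
```

```text
small (np.int32(204), array([169.9755, 283.0245]), np.int64(157), np.int64(179), np.int64(276), np.int64(290)) expect top [157.4764 283.0223] centre [174.3181 282.698 ]
medium (np.int32(887), array([264.4194, 320.9718]), np.int64(240), np.int64(282), np.int64(305), np.int64(337)) expect top [242.2472 322.4077]
medium start (np.int32(496), array([197.8065, 263.869 ]), np.int64(178), np.int64(211), np.int64(252), np.int64(276)) expect top [179.3047 262.9766]
large (np.int32(1733), array([286.5141, 244.9123]), np.int64(255), np.int64(310), np.int64(222), np.int64(268)) expect top [258.2107 243.5108]
clock: 41.15
position: [0.5169, -0.2451, 0.3866]
ee_rot: [-3.123, -0.335, -0.0]
force: [-0.2, -0.6, 0.1]
width: 0.871
gripper_force: 0.0
[ 0.5169 -0.2451  0.3866] [ 0.0886  0.1061 -0.0134]
```

```bash
python3 -m inch '0 0 0 0 0.08; 0 0 0 0 0.08; 0 0 0 0 0.08'; python3 -c "
from cell import arm
print(arm.sign_off())"
```

```text
clock: 41.45
position: [0.5151, -0.243, 0.3872]
ee_rot: [-3.124, -0.327, 0.0]
force: [-0.2, -0.0, 0.6]
width: 0.872
gripper_force: 0.0
the job is handed in; nothing more can be done
None
```

I handed the job in at 41.5 s of the 125 s limit: all three blue globes stand in their own nests, the barrel sits in the larger red cradle, and I saw no sign that the amber or green globe had moved; sign-off gave no pass or fail result.

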